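Run the toe carriage of a last gauge out to its end stop

TASK

Make room on the shoe-last gauge for a longer last: press down the release button on top of the sliding toe carriage, and keep it pressed while you slide the carriage away from the heel block until it meets the end stop. Then let the button spring back up, so that the carriage stays locked at the stop, and move clear. It is all done by pushing with the fingertips, nothing needs gripping; leave the last on the gauge and the things around it where they are.

Things in the scene. Friction and masses are not known exactly. Their poses are not given: they have to be found in the camera images.
- gauge: Last gauge, fixed to the bench: a wooden bed 480 x 110 x 22 mm (long side along its x). Origin at the centre of the bed's underside, z up. Its +x is the direction in which the toe carriage slides towards the end stop. At the -x end stands a dark wooden heel block (25 x 90 mm, top 70 mm above the bench), at the +x end a dark steel end stop (25 x 100 mm, top 50 mm above the bench, inner face at gauge x = +215 mm).
- carriage (a joint): Position of the toe carriage along the gauge's +x: 0 to 0.150 m; 0.150 = against the end stop. An aluminium block 70 (along x) x 122 (along y, with its side skirts) mm, top 50 mm above the bench; its centre is at gauge x = 30 mm + this value, y = 0. With the button up a friction brake holds it against about 28 N of push; with the button pressed 3 mm or more it slides with about 2 N. It starts between 0 and 0.06.
- carriage_mid (a point): Centre of the carriage's top deck (50 mm above the bench), moves with the carriage.
- button (a joint): How far the release button is pressed, in m: 0 = up (brake on, to within 0.5 mm), 0.007 = fully down on a solid stop. Its spring pushes back with about 5 N at 1 mm, 7 N at 3 mm and 9 N fully down; the brake lets go between 1.5 and 3 mm. It springs back up by itself when let go.
- button_top (a point): Centre of the button's upper face, moves with the button and the carriage; 60 mm above the bench with the button up. The button is a black cap on the carriage's centre, 50 (along gauge x) x 44 (along gauge y) mm, standing 10 mm above the deck (3 mm when pressed), with a rib 5 mm wide and 4 mm high along its two y-edges at x = +-22.5 mm, so that a fingertip pressing on the face between them (40 mm apart) also drives the carriage along.
- last: Loose white plastic child's shoe last, 170 mm long, 60 mm wide, 83 mm high, standing on the bed between heel block and carriage; origin under its middle, toe to its +x. To be left alone.
- spool: Loose black thread cone, 64 mm across, 88 mm high, origin at the centre of its underside. To be left alone.
- jar: Loose amber glue jar, 64 mm across, 85 mm high, origin at the centre of its underside. To be left alone.
- hammer: Loose hammer, 240 mm long, lying on the bench on the robot's side of the gauge, handle to its -x, less than 60 mm high. To be left alone.

How it is judged:
By the outcome, as a careful person would: the job done as asked, in the order asked, and still so for the second after the job is handed in, with the robot touching nothing.
It also fails if it takes over 35 s, if anything falls off the work surface, if the arm or the gripper's body presses on something with over 40 N, if the wrist force passes 120 N, or if a joint passes its speed limit or range.

ROBOT

A 7-joint arm with a two-finger parallel gripper is mounted at the origin on the work surface. World frame = base frame: x ahead of the robot, y to its left, z up, the work surface at z = 0. Lengths are in m, angles in rad, forces in N, time in s.
With the tool pointing down it reaches from about 0.35 to 0.9 m from the base axis. Payload 8.1 kg.
Tool frame: the origin (TCP) lies at the centre of the arm's flange, where the gripper is bolted on; the fingertips stand 178 mm ahead of it and the grasp point (between the pads) lies 159 mm ahead of it; x points along the fingers, z is the direction in which the jaws open and shut, and the axes are right-handed (so a half turn about x gives the same grasp; the last joint's range is limited). The gripper opens to 92 mm and grips with 3 to 60 N. Pads are 19 mm wide; open, the fingers measure 130 mm over their backs; the gripper's body (75 mm by 190 mm) begins 47 mm behind the grasp point.
Start: joints at [1.226, 0.434, 0.025, 1.573, -0.012, 1.134, -0.075], TCP at [0.15, -0.607, 0.405] pointing down, gripper open.
Joint ranges: [-2.62, 2.62], [-0.44, 2.09], [-1.27, 1.32], [0.08, 2.57], [-1.32, 4.46], [0.12, 2], [-2.74, 2.74]. Speed limits (rad/s): [2.22, 2.22, 3.01, 3.01, 3.14, 3.14, 3.14].

INTERFACE

Orientations are given as a rotation vector (axis times angle).
In Python, from cell import arm, get_image, search_frame, pinpoint gives the robot as it stands.
- The arm moves only by the tool arm_command, never from a script. Its argument "motion" is a list of rows, each a list of 7 numbers: the finger opening in mm, from 0 to 91.8, then the shift along the tool's x, y, z in mm, then the turn, a rotation vector about the tool's x, y, z in degrees. In form: [[fingers, x, y, z, ax, ay, az], ...]. A call has 1 to 5 rows; each row shifts and turns the commanded pose from where the row before left it, along the tool's axes as they then stand; what a row does not reach is not made up. A row lasts 1/8 s, in which the tool goes at most 62.5 mm and 10.7 degrees, less where a joint would pass 70% of its speed; a pose out of reach is approached as far as the arm can. A call with a gripper value outside its range is refused whole. The fingers move at their own pace and stop on an object; "newtons" is the grip in N (left out, the last holds). Time passes only in rows, so rows that do not move let the fingers close. It gives the time, the measured TCP pose, the force and the opening at its end, in the units of the state.
- arm.observe(): the state, without advancing time (a new reading comes with each control period).
- get_image(name): name is "scene" or "top" or "wrist"; returns a dict with "frame" (400x640x3 uint8, red, green, blue), "range_z" (400x640 float32, m along the optical axis (not along the pixel's ray), 0 where there is no reading), "K" (3x3 intrinsics, pixels), "origin" and "rotation" of the camera in the world; the wrist camera has in their place "tool_from_camera" (4x4, takes a point from camera to tool coordinates, whose origin is the TCP and whose axes are the tool frame's). Camera axes: x right, y down, z forward; pixel columns grow to the right and rows downward; lengths in m; the calibration is good to about 2 mm. A picture is of the moment at which its call begins: read the wrist's pose just before it.
- arm.sign_off(): hands the job in, once; it reports no verdict.
Trained networks look in the newest picture that a camera, given by its name, has taken for a name from the list of things; names that differ only in an ending like _2 or _b are one class to them, and where a whole thing is asked for, a point or a joint stands for the part that bears it (a point fixed in the world has none). Each returns a list of dicts, best first, with "p" (0 to 1); they miss things now and then, are a little off and sometimes report something else, mostly with a low value. They report only what shows in the picture. A call takes as long as a camera call.
- search_frame(camera, target): "point" ([x, y, z] in m, in world coordinates, good to about 4 mm: the middle of the surface that is visible of it).
- pinpoint(camera, target): "point" ([x, y, z] in m, in world coordinates, good to about 4 mm: a listed point, or the origin of a listed thing).
The state is a dict: "clock": time; "joints": joint angles; "dq": joint speeds; "joint_efforts": joint torques, N m; "position": TCP position; "ee_rot": TCP orientation; "force": force on the tool from outside, world axes, zero at the start; "ft_torque": the same for the moment, N m; "width": opening from 0.0 (shut) to 1.0 (fully open).
Only numpy, scipy, OpenCV 4.12 (cv2) and the standard library are available. Lean on these libraries where they do the work, as an engineer would, in place of code of your own. Each camera call takes 0.05 s, during which the arm holds its last target. There are 200 camera calls.

## Working session

There is one attempt and no reset: what is moved stays moved. The work goes in short steps, Python scripts to look and compute and a tool call to move; the robot and the scene stay as the last step left them, time stands still between calls to the robot, and variables do not carry over. Pictures are saved under pics/ and viewed, about 8 in all and at most 12, crops included, and the job is handed in when it is done.

Besides the shell and the picture viewer there is one more tool, called after ">>>" as name(argument=value, ...) on one line, values as JSON. arm_command: Moves the arm, as the interface text tells. Its arguments: {"type":"object","properties":{"motion":{"type":"array"},"newtons":{"type":"number"}},"required":["motion"]}

```bash
mkdir -p pics; python3 - <<'E'
from cell import arm,get_image,search_frame,pinpoint
import cv2,numpy as np
s=arm.observe();print(s)
for c in ["scene","top"]:
    im=get_image(c);cv2.imwrite(f"pics/{c}0.png",im["frame"][:,:,::-1])
    print(c,im["origin"],np.round(im["rotation"],3).tolist())
    for n in ["button_top","carriage_mid","gauge","last","spool","jar","hammer"]:
        print(n,[(np.round(r["point"],3).tolist(),round(r["p"],2)) for r in pinpoint(c,n)[:2]])
E
```

```text
{'clock': 0.0, 'joints': array([ 1.22638131,  0.43517555,  0.02499531,  1.57409782, -0.01157605,
        1.13400093, -0.07513763]), 'dq': array([ 5.63012990e-04, -7.01178208e-04,  3.94086648e-04, -3.52945487e-04,
       -1.29452750e-03, -9.48344611e-05, -6.55374926e-04]), 'joint_efforts': array([-8.06561075e-04, -6.67844296e+01,  9.84523594e-01, -3.14460254e+01,
       -6.06447598e-02,  4.28428408e-02,  1.56232591e-04]), 'position': array([ 0.14956176, -0.60659526,  0.40397422]), 'ee_rot': array([ 1.03019781,  1.31522973, -1.02884822]), 'force': array([-0.02758989, -0.12980044, -0.36155779]), 'ft_torque': array([-0.01766105,  0.0152511 ,  0.01679509]), 'width': 0.995471220442256}
scene [ 1.03297177 -0.27470995  0.47969206] [-1.963, -1.224, 0.597]
button_top [([0.486, -0.122, 0.062], 0.66)]
carriage_mid [([0.482, -0.128, 0.052], 0.93)]
gauge [([0.554, -0.108, 0.0], 0.57)]
last [([0.665, -0.066, 0.02], 0.85)]
spool [([0.573, 0.042, -0.001], 0.59)]
jar [([0.412, 0.003, -0.001], 0.92)]
hammer [([0.674, -0.234, -0.001], 0.85)]
top [ 0.45904396 -0.06957682  0.70315628] [-2.148, 2.131, -0.201]
button_top [([0.487, -0.127, 0.062], 0.92)]
carriage_mid [([0.488, -0.122, 0.048], 0.95)]
gauge [([0.55, -0.105, 0.003], 0.87)]
last []
spool [([0.578, 0.039, 0.002], 0.56)]
jar []
hammer [([0.678, -0.233, 0.002], 0.9), ([0.581, 0.037, 0.002], 0.43)]
```

View pics/top0.png

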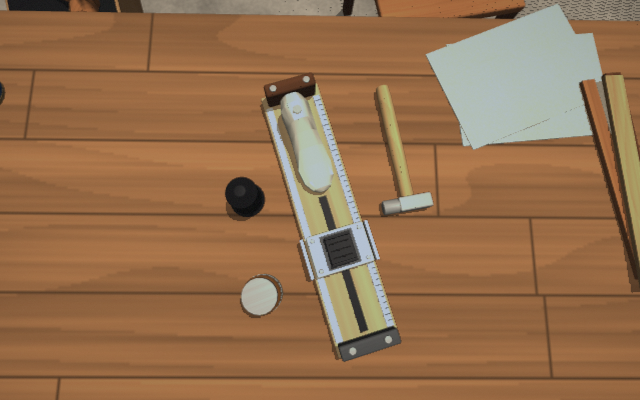

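View pics/scene0.png

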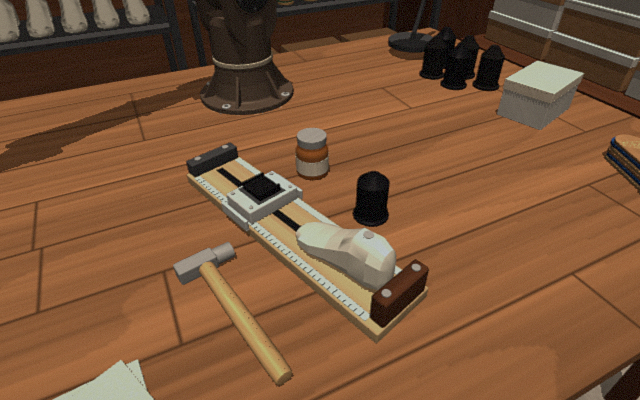

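```bash
cat > h.py <<'E'
from cell import arm,get_image,search_frame,pinpoint
import cv2,numpy as np
from scipy.spatial.transform import Rotation as R
def world(im,u,v):
    w=im["range_z"][v-2:v+3,u-2:u+3];z=np.median(w[w>0])
    p=np.linalg.inv(im["K"])@[u,v,1]*z
    return R.from_rotvec(im["rotation"]).apply(p)+im["origin"]
def tool():
    s=arm.observe();return s,R.from_rotvec(s["ee_rot"])
E
python3 - <<'E'
from h import *
im=get_image("top")
P={k:world(im,*p) for k,p in dict(stop=(370,345),heel=(290,88),but=(341,250),s1=(352,351),s2=(389,340)).items()}
for k in P:print(k,P[k].round(4))
d=P["stop"]-P["heel"];print(np.linalg.norm(d[:2]),"yaw",np.degrees(np.arctan2(d[1],d[0])))
e=P["s2"]-P["s1"];print("perp yaw",np.degrees(np.arctan2(e[1],e[0])))
# black cap centroid from mask
pts=[]
f=im["frame"].astype(int)
m=(f.sum(2)<150).astype(np.uint8); m[:225]=0;m[275:]=0;m[:,:315]=0;m[:,370:]=0
n,l,st,c=cv2.connectedComponentsWithStats(m)
for i in range(1,n):
    if st[i,4]>100: u,v=c[i].round().astype(int);print(st[i],world(im,u,v).round(4),cv2.minAreaRect(np.argwhere(l==i)[:,::-1].astype(np.float32)))
s,r=tool();print(r.as_matrix().round(3),s["position"])
E
```

```text
stop [ 0.3322 -0.1737  0.0497]
heel [ 0.7593 -0.0398  0.0688]
but [ 0.4821 -0.1274  0.0596]
s1 [ 0.3235 -0.1445  0.0521]
s2 [ 0.3403 -0.2039  0.052 ]
0.4476354524519317 yaw -162.595041970489
perp yaw -74.18001401719847
[323 233  35  36 159] [ 0.4772 -0.1175  0.0596] ((339.6939697265625, 249.7206268310547), (30.304738998413086, 27.50095558166504), 72.6459732055664)
[[ 0.     0.971  0.239]
 [-0.     0.239 -0.971]
 [-1.     0.     0.   ]] [ 0.14961917 -0.60683659  0.40476559]
```

>>> arm_command(motion=[[0,0,37,-32,0,0,0],[0,0,37,-32,0,0,0],[0,0,37,-32,0,0,0],[0,0,37,-32,0,0,0],[0,0,37,-32,0,0,0]], newtons=20)

```text
clock: 1.48
position: [0.2917, -0.4058, 0.405]
ee_rot: [1.029, 1.313, -1.029]
force: [0.8, 0.4, -0.5]
width: 0.506
```

>>> arm_command(motion=[[0,0,37,-32,0,0,0],[0,0,37,-32,0,0,0],[0,0,37,-32,0,0,0],[0,0,37,-32,0,0,0],[0,0,37,-32,0,0,0]])

```text
clock: 2.1
position: [0.433, -0.2062, 0.405]
ee_rot: [1.029, 1.313, -1.029]
force: [1.0, -0.7, 0.2]
width: 0.008
```

>>> arm_command(motion=[[0,0,0,0,0,0,0]])

```text
clock: 2.22
position: [0.4343, -0.2041, 0.405]
ee_rot: [1.026, 1.316, -1.023]
force: [-0.7, -0.4, -0.6]
width: 0.003
```

```bash
python3 - <<'E'
from h import *
s,r=tool();im=get_image("wrist");cv2.imwrite("pics/w1.png",im["frame"][:,:,::-1])
for n in ["button_top","carriage_mid","gauge"]:
    for q in pinpoint("wrist",n)[:1]:
        print(n,np.round(q["point"],4),q["p"])
T=im["tool_from_camera"];np.savez("pics/w1.npz",z=im["range_z"],K=im["K"],T=T,p=s["position"],r=s["ee_rot"])
E
```

```text
button_top [ 0.4847 -0.1296  0.0624] 0.7
carriage_mid [ 0.4874 -0.1245  0.051 ] 0.81
gauge [ 0.5505 -0.1065  0.    ] 0.85
```

View pics/w1.png

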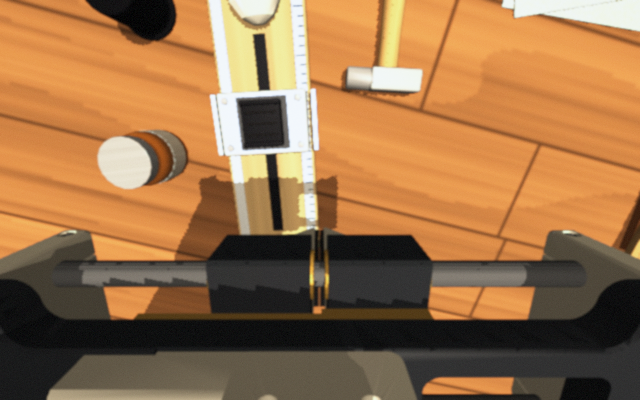

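The wrist view shows the black button centred near (264,123) and the carriage at (218-315, 90-155). The slot runs from (258,35) to (278,230), and the fingers are shut at (319,270). I'll get the cap centre and yaw from this view.

```bash
python3 - <<'E'
from h import *
d=np.load("pics/w1.npz");f=cv2.imread("pics/w1.png").astype(int)
K,T=d["K"],d["T"];r=R.from_rotvec(d["r"])
m=(f.sum(2)<240).astype(np.uint8)
m2=np.zeros_like(m);m2[93:154,230:300]=m[93:154,230:300]
n,l,st,_=cv2.connectedComponentsWithStats(m2);i=1+np.argmax(st[1:,4])
vu=np.argwhere(l==i)
def W(u,v,zw):
    a=r.apply(T[:3,:3]@np.linalg.inv(K)@[u,v,1]);o=r.apply(T[:3,3])+d["p"]
    return o+a*(zw-o[2])/a[2]
p=np.array([W(u,v,.061)[:2] for v,u in vu],np.float32)*1000
print(cv2.minAreaRect(p),st[i])
# slot yaw
a,b=W(258,35,.022),W(278,230,.022);print("slot yaw",np.degrees(np.arctan2(*(b-a)[1::-1])))
E
```

```text
((484.6250305175781, -125.61859130859375), (51.60481262207031, 46.14424514770508), 17.92091178894043) [ 238   98   47   51 2008]
slot yaw -162.50321252100852
```

>>> arm_command(motion=[[0,10,34,-32,0,0,0],[0,40,34,-32,0,0,0],[0,50,0,0,-4,0,0],[0,45,0,0,0,0,0],[0,0,0,0,0,0,0]])

```text
clock: 3.05
position: [0.4812, -0.1302, 0.2573]
ee_rot: [0.976, 1.346, -0.982]
force: [-0.1, 0.4, 0.8]
width: 0.003
```

>>> arm_command(motion=[[0,0,0,0,0,0,0]])

```text
clock: 3.18
position: [0.4834, -0.13, 0.2611]
ee_rot: [0.978, 1.339, -0.977]
force: [-0.5, 0.3, 0.4]
width: 0.005
```

```bash
python3 - <<'E'
from h import *
s,r=tool();g=np.radians(-162.4);gx=np.array([np.cos(g),np.sin(g)]);gy=np.array([-gx[1],gx[0]])
e=np.array([.4845,-.126])-s["position"][:2]
M=r.as_matrix();print(s["position"],s["force"],"err gauge",e@gx,e@gy,"tool",M.T@[*e,0],"zyaw",np.degrees(np.arctan2(M[1,2],M[0,2])),M.round(3).tolist())
im=get_image("scene");cv2.imwrite("pics/s2.png",cv2.resize(im["frame"][120:260,150:350,::-1],None,fx=4,fy=4))
E
```

```text
[ 0.48338953 -0.13003875  0.26109135] [-0.52138436  0.29000565  0.36377742] err gauge -0.00227968405805876 -0.0035139235979156783 tool [-9.13995191e-07  2.28943271e-03 -3.50757972e-03] zyaw -72.2409356398696 [[0.001, 0.952, 0.305], [-0.001, 0.305, -0.952], [-1.0, 0.001, 0.001]]
```

View pics/s2.png

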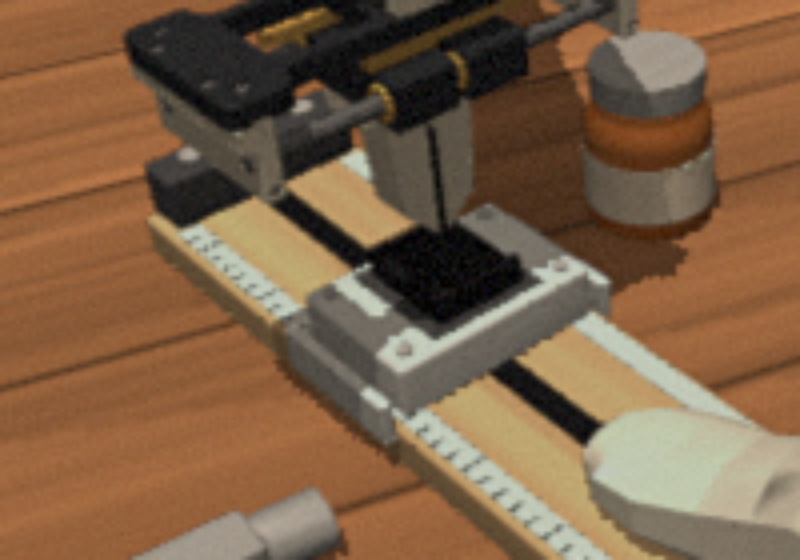

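>>> arm_command(motion=[[0,10,2,-3.5,0,0,0],[0,8,0,0,0,0,0],[0,3,0,0,0,0,0],[0,2,0,0,0,0,0],[0,0,0,0,0,0,0]])

```text
clock: 3.85
position: [0.4837, -0.1251, 0.2368]
ee_rot: [0.976, 1.341, -0.977]
force: [-2.2, 1.2, 4.6]
width: 0.006
```

>>> arm_command(motion=[[0,0,0,0,0,0,0]])

```text
clock: 3.98
position: [0.4836, -0.1252, 0.2369]
ee_rot: [0.977, 1.341, -0.977]
force: [-2.0, 0.9, 5.1]
width: 0.008
```

>>> arm_command(motion=[[0,2,0,0,0,0,0],[0,2,0,0,0,0,0],[0,0.5,0,0,0,0,0],[0,0,0,0,0,0,0]])

```text
clock: 4.47
position: [0.4841, -0.125, 0.2326]
ee_rot: [0.977, 1.34, -0.976]
force: [-1.7, 1.8, 7.8]
width: 0.004
```

>>> arm_command(motion=[[0,0,-5,0,0,0,0],[0,0,-5,0,0,0,0],[0,0,-5,0,0,0,0],[0,0,-5,0,0,0,0],[0,0,-5,0,0,0,0]])

```text
clock: 5.1
position: [0.461, -0.1322, 0.233]
ee_rot: [0.978, 1.339, -0.974]
force: [0.9, 3.7, 7.9]
width: 0.006
```

>>> arm_command(motion=[[0,0.5,-8,0,0,0,0],[0,0,-8,0,0,0,0],[0,0,-8,0,0,0,0],[0,0,-8,0,0,0,0],[0,0,-8,0,0,0,0]])

```text
clock: 5.72
position: [0.4227, -0.1442, 0.2323]
ee_rot: [0.977, 1.339, -0.974]
force: [-0.1, 6.6, 8.2]
width: 0.005
```

>>> arm_command(motion=[[0,0,-8,0,0,0,0],[0,0,-6,0,0,0,0],[0,0,-6,0,0,0,0],[0,0,-5,0,0,0,0],[0,0,-5,0,0,0,0]])

```text
clock: 6.35
position: [0.3941, -0.1535, 0.2322]
ee_rot: [0.977, 1.34, -0.974]
force: [0.5, 5.5, 7.7]
width: 0.006
```

```bash
python3 - <<'E'
from h import *
s,r=tool();g=np.radians(-162.4);gx=np.array([np.cos(g),np.sin(g)]);gy=np.array([-gx[1],gx[0]])
e=s["position"][:2]-np.array([.4845,-.126])
print(s["position"],s["force"],"moved",e@gx,e@gy,"force g",s["force"][:2]@gx,s["force"][:2]@gy)
print(s["joints"].round(2))
for n in ["button_top","carriage_mid"]:
  get_image("scene")
  for q in pinpoint("scene",n)[:1]:print(n,np.round(q["point"],4),q["p"])
im=get_image("scene");cv2.imwrite("pics/s3.png",cv2.resize(im["frame"][120:260,150:350,::-1],None,fx=4,fy=4))
E
```

```text
[ 0.39406987 -0.15347163  0.23222187] [0.5033956  5.50489075 7.72581391] moved 0.09450374648559934 -0.0011576418671150294 force g -2.1443452037178816 -5.094998812330387
[ 0.46  0.38 -0.27  2.22  0.19  0.56 -1.21]
button_top [ 0.3992 -0.1521  0.0554] 0.77
carriage_mid [ 0.3904 -0.1538  0.05  ] 0.72
```

View pics/s3.png

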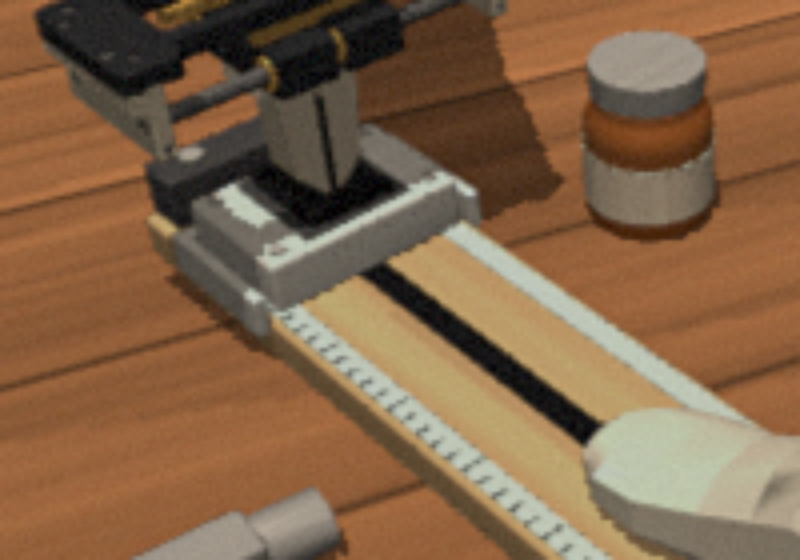

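>>> arm_command(motion=[[0,0,-4,-0.5,0,0,0],[0,0,-4,-0.5,0,0,0],[0,0,-3,0,0,0,0],[0,0,-2,0,0,0,0]])

```text
clock: 7.1
position: [0.3817, -0.1571, 0.2323]
ee_rot: [0.977, 1.338, -0.975]
force: [1.6, 3.2, 7.5]
width: 0.004
```

>>> arm_command(motion=[[0,0,-2,0,0,0,0],[0,0,-2,0,0,0,0]])

```text
clock: 7.35
position: [0.3779, -0.1583, 0.2324]
ee_rot: [0.977, 1.338, -0.975]
force: [0.3, 3.8, 7.3]
width: 0.007
```

>>> arm_command(motion=[[0,0,-2,0,0,0,0],[0,0,-1,0,0,0,0]])

```text
clock: 7.6
position: [0.3758, -0.159, 0.2326]
ee_rot: [0.978, 1.337, -0.973]
force: [3.8, 4.7, 8.1]
width: -0.0
```

>>> arm_command(motion=[[0,0.3,-2,0,0,0,0],[0,0,-1,0,0,0,0]])

```text
clock: 7.85
position: [0.3736, -0.1603, 0.2325]
ee_rot: [0.978, 1.335, -0.973]
force: [5.6, 2.7, 8.0]
width: 0.002
```

>>> arm_command(motion=[[0,0,-2,0,0,0,0],[0,0,0,0,0,0,0]])

```text
clock: 8.1
position: [0.3717, -0.1611, 0.2326]
ee_rot: [0.978, 1.335, -0.973]
force: [4.1, 2.7, 6.6]
width: 0.009
```

>>> arm_command(motion=[[0,0.3,-2,0,0,0,0],[0,0,-1,0,0,0,0]])

```text
clock: 8.35
position: [0.3691, -0.162, 0.2323]
ee_rot: [0.978, 1.334, -0.972]
force: [5.6, 2.0, 8.5]
width: 0.003
```

>>> arm_command(motion=[[0,0,-2,0,0,0,0],[0,0,0,0,0,0,0]])

```text
clock: 8.6
position: [0.3679, -0.1624, 0.2326]
ee_rot: [0.978, 1.333, -0.971]
force: [7.1, 3.7, 7.4]
width: 0.008
```

```bash
python3 - <<'E'
from h import *
s,r=tool();print(s["position"],s["force"])
im=get_image("scene");cv2.imwrite("pics/s4.png",cv2.resize(im["frame"][130:230,170:290,::-1],None,fx=6,fy=6,interpolation=cv2.INTER_CUBIC))
E
```

```text
[ 0.36788786 -0.16240607  0.23255829] [7.07585656 3.65212551 7.43600237]
```

View pics/s4.png

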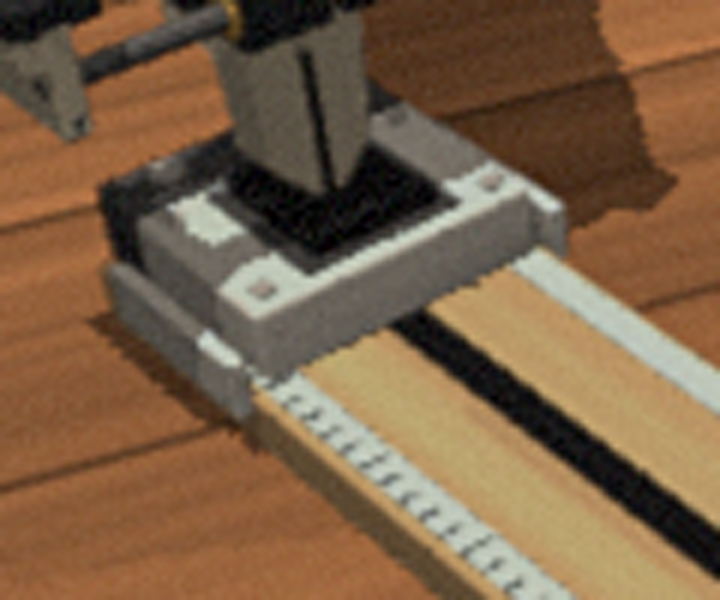

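The carriage looks up against the dark stop (about 110-140, 200-260), with the fingers at the front rib. I'll push a little further to confirm firm contact.

>>> arm_command(motion=[[0,0.3,-1.5,0,0,0,0],[0,0,-1,0,0,0,0],[0,0,0,0,0,0,0]])

```text
clock: 9.02
position: [0.367, -0.1626, 0.2327]
ee_rot: [0.979, 1.331, -0.968]
force: [12.7, 7.8, 8.1]
width: 0.005
```

>>> arm_command(motion=[[0,0,-1.5,0,0,0,0],[0,0,0,0,0,0,0]])

```text
clock: 9.28
position: [0.3665, -0.1628, 0.2329]
ee_rot: [0.979, 1.329, -0.966]
force: [15.5, 9.3, 7.7]
width: 0.008
```

>>> arm_command(motion=[[0,0,4,0,0,0,0],[0,-2,0,0,0,0,0],[0,-2,0,0,0,0,0],[0,-1.5,0,0,0,0,0],[0,0,0,0,0,0,0]])

```text
clock: 9.9
position: [0.3678, -0.1624, 0.2376]
ee_rot: [0.978, 1.333, -0.971]
force: [9.1, 2.5, 2.7]
width: 0.003
```

>>> arm_command(motion=[[0,-1,2,0,0,0,0],[0,-2,2,0,0,0,0],[0,-5,0,0,0,0,0],[0,-20,0,0,0,0,0],[0,-40,0,0,0,0,0]])

```text
clock: 10.52
position: [0.3669, -0.1611, 0.3039]
ee_rot: [0.976, 1.346, -0.979]
force: [1.4, -0.6, 0.5]
width: 0.008
```

>>> arm_command(motion=[[0,-40,0,40,0,0,0],[0,-20,0,50,0,0,0],[0,0,0,50,0,0,0],[0,0,0,50,0,0,0],[0,0,0,0,0,0,0]])

```text
clock: 11.15
position: [0.4257, -0.3456, 0.3637]
ee_rot: [0.98, 1.34, -0.982]
force: [-0.2, 0.9, 0.1]
width: 0.003
```

```bash
python3 - <<'E'
from h import *
s,r=tool();print(s["clock"],s["position"],s["force"])
im=get_image("top");cv2.imwrite("pics/t5.png",cv2.resize(im["frame"][220:370,270:430,::-1],None,fx=4,fy=4,interpolation=cv2.INTER_CUBIC))
for n in ["button_top","carriage_mid","jar","spool","hammer","last"]:
  print(n,[(np.round(q["point"],4).tolist(),round(q["p"],2)) for q in pinpoint("top",n)[:1]])
im=get_image("scene");cv2.imwrite("pics/s5.png",cv2.resize(im["frame"][110:310,150:420,::-1],None,fx=2.9,fy=2.9,interpolation=cv2.INTER_CUBIC))
for n in ["button_top","carriage_mid","last","jar"]:
  print(n,[(np.round(q["point"],4).tolist(),round(q["p"],2)) for q in pinpoint("scene",n)[:1]])
E
```

```text
11.15 [ 0.42571525 -0.34555085  0.36365973] [-0.21523722  0.91918089  0.13746108]
button_top [([0.3819, -0.164, 0.0627], 0.56)]
carriage_mid [([0.3799, -0.1541, 0.0475], 0.76)]
jar [([0.3781, -0.159, 0.0606], 0.73)]
spool [([0.5788, 0.0388, 0.0019], 0.87)]
hammer [([0.6777, -0.231, 0.0017], 0.8)]
last [([0.6666, -0.0687, 0.0192], 0.59)]
button_top [([0.3793, -0.1611, 0.0628], 0.61)]
carriage_mid [([0.3789, -0.1588, 0.0494], 0.62)]
last [([0.6662, -0.0661, 0.0198], 0.58)]
jar [([0.4111, 0.0041, -0.002], 0.96)]
```

View pics/t5.png

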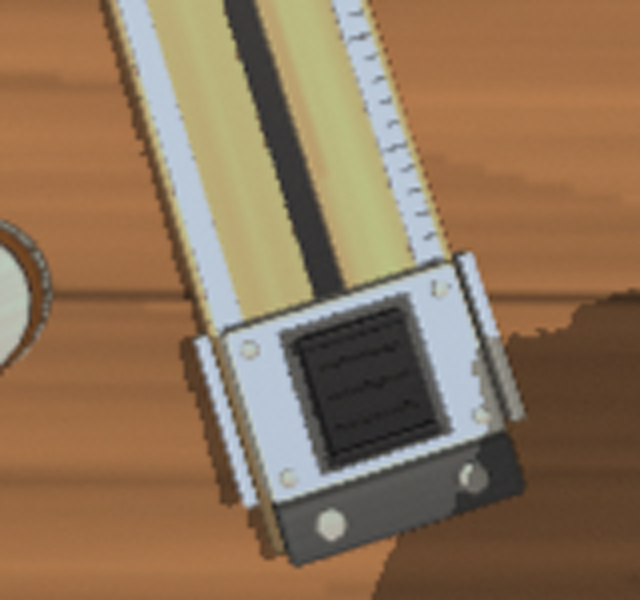

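View pics/s5.png

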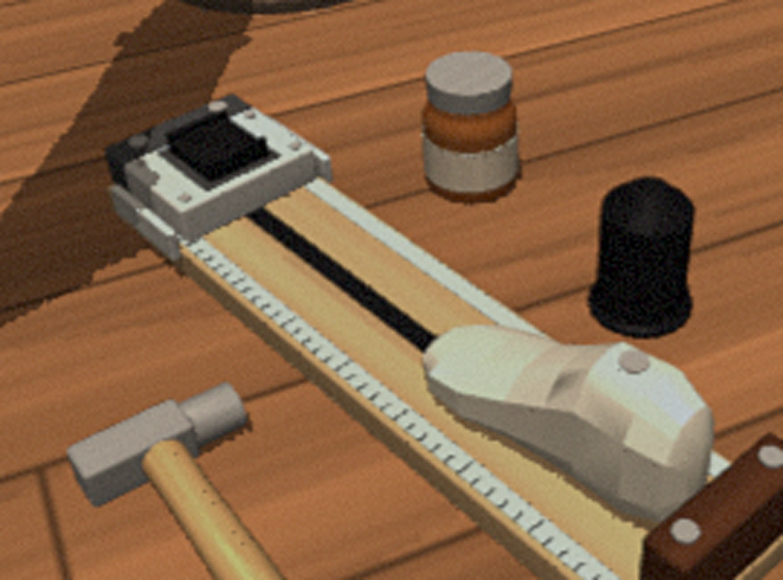

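The carriage deck meets the stop with no gap (top view, around (390,465)), the button is up, and everything else is where it was. I'm handing in.

```bash
python3 -c "
from cell import arm
print(arm.observe()['dq'].round(3));print(arm.sign_off())"
```

```text
[ 0.002  0.001  0.001 -0.001 -0.002  0.001 -0.   ]
the job is handed in; nothing more can be done
None
```

The carriage is now against the end stop with the button up, and I handed the job in at about 11 s of the 35 s allowed. I pressed the button about 5 mm with closed fingertips and kept it pressed while sliding the carriage to the stop. There I pushed to about 18 N and the fingertips barely moved. I let the button spring up while still pushing lightly towards the stop, then lifted clear.

**Last checks:**
- **Carriage:** the top view shows no gap between the carriage and the stop.
- **Button:** its top reads about 63 mm above the bench from both cameras, where 60 mm is fully up; the readings are good to about 4 mm.
- **Surroundings:** the last, spool and hammer read within about 3 mm of their starting positions from the top camera, and the jar within about 2 mm from the scene camera.
- **Arm:** it was still and touching nothing at the end.

**Disagreement:** the top camera's network placed the jar on the carriage, which is a false detection. The scene camera and the picture both show the jar where it started.

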